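# Shut and lock the nut mill, then hold its switch on pulse

### The job

Start the praline: shut the nut mill's hinged lid, screw the captive wing nut on the lid's front tab down clockwise until it stops, and only then turn the switch dial clockwise past its two click positions to the pulse bar. The dial springs back from there, so hold it on pulse: your program finishes with the fingers still holding the dial at its stop, the lid shut and locked. Leave the other things on the counter where they are.

Things in the scene. Friction and masses are not known exactly. Their poses are not given: they have to be found in the camera images.
- mill: bench nut mill, fixed: grey base 180 (x) x 310 (y) x 39 mm; at its left (+y) a steel bowl 120 mm across with a hinged lid; at its right a motor housing 176 x 122 mm, flat top 127 mm above the counter. Origin: centre of the underside; front faces -x. In its frame (mm): bowl axis x 12, y 78, rim z 113; wing nut axis (lid shut) x -75, y 78; dial axis x -15, y -90
- lid_hinge (a point): point on the lid's hinge line, behind the bowl, 114 mm above the counter, in the middle of the lid's width (mill frame 88, 78, 114 mm); axes as the mill's. The hinge line runs along y; the shut lid reaches from it toward -x
- lid_push (a point): free flat metal on the lid's upper face to push on: 100 mm from the hinge line, 38 mm left (+y) of the lid's middle, 7 mm above the hinge plane; turns with the lid, z is the face's normal. The lid is an aluminium disc 130 mm across, 7 mm thick (crown 1.5 mm more), with a tab 32 mm wide reaching 181 mm from the hinge line. The right side (-y) is equally free
- lid (a joint): lid angle, rad: 0 shut, grows as its front lifts; starts 0.7 to 1.1. A friction hinge keeps it at any angle; about 1 to 5 N down near its front edge swings it shut, and it stays shut
- nut_grip (a point): centre of the wings of the black captive wing nut on the lid's tab, 163 mm from the hinge line on the lid's middle; x runs along the wings, z is its axis (up when the lid is shut). Wings: a flat bar 46 mm long, 12 mm thick, from 13 mm below to 12 mm above this point, over a hub 22 mm across; bar's lower edge 9 to 13 mm above the tab. Grip across the 12 mm. It sinks 1.6 mm per rad
- wing_nut (a joint): turn of the wing nut, rad: grows clockwise seen from above, 2.4 is the stop (tight, wings along the mill's y axis), starts between 0 and 0.6; friction 0.03 N m, it stays where it is left
- dial_grip (a point): centre of the grip bar of the black switch dial on the motor housing, 147 mm above the counter; turns with the dial: x is the pointing direction (white line), z up. The bar is 13 mm thick, 50 mm long, from 11 mm below to 11 mm above this point, on a skirt 50 mm across. Grip across the 13 mm
- switch_dial (a joint): turn of the dial, rad: grows clockwise seen from above. Starts at off (0, ring mark); clicks at about 0.54 (one dot) and 1.08 (two dots), where it stays if let go; pulse (long bar mark) is the stop at 1.32, from which it springs back to two dots when let go. Up to 0.13 N m to turn it, 0.1 N m to hold it on pulse
- dial_knob: the dial's knob, as one solid thing; origin on its axis at the face plate, 127 mm above the counter, x the pointing direction. At off it points 0.66 rad to the left of the mill's +x, on pulse 0.66 rad to the right of it
- scoop: steel scoop with wooden handle, 58x182x26 mm, fixed, lying along y in front of the mill; origin at the centre of its underside
- tasting_board: walnut board, 68x200x13 mm, fixed, lying along the front edge right of the middle, with three bonbons on it, 30 mm high in all; origin at the centre of its underside
- spice_jar: upright jar with screw cap, 45 mm across, 106 mm tall, left of the mill; not to be disturbed; origin at the centre of its underside
- sweet_tin: round lidded tin, 65 mm across, 40 mm tall, left front; not to be disturbed; origin at the centre of its underside
- gift_box_a: square kraft gift box, 66x66x48 mm, right of the mill; not to be disturbed; origin at the centre of its underside
- gift_box_b: flat kraft gift box, 62x100x30 mm, front right; not to be disturbed; origin at the centre of its underside

How it is judged:
By the outcome, as a careful person would: the job done as asked, in the order asked, and still so for the second after the job is handed in, while the arm keeps its last pose, push and grip.
It also fails if it takes over 64 s, if anything falls off the work surface, if the arm or the gripper's body presses on something with over 40 N, if the wrist force passes 120 N, or if a joint passes its speed limit or range.

### The arm

A 6-joint arm with a two-finger parallel gripper is mounted at the origin on a cart in front of the work surface, level with it; the furniture and walls round the work are solid. World frame = base frame: x ahead of the robot, y to its left, z up, the work surface at z = 0. Lengths are in m, angles in degrees, forces in N, time in s.
With the tool pointing down it reaches from about 0.375 to 0.75 m from the base axis. Payload 9 kg.
Tool frame: the origin (TCP) lies where the fingers leave the gripper's body, on its centre line; the fingertips stand 73 mm ahead of it and the grasp point (between the pads) lies 54 mm ahead of it (robot.tip_reach is the distance from the TCP to the fingertips, in m); z points along the fingers, y is the direction in which the jaws open and shut (so a half turn about z gives the same grasp; the last joint's range is limited). The gripper opens to 85 mm and grips with 20 to 120 N. Pads are 22 mm wide; open, the fingers measure 114 mm over their backs; the gripper's body (76 mm by 85 mm) begins 54 mm behind the grasp point. The pads swing forward as they close: fully open they stand 13 mm farther back than shut.
Start: joints at [60.693, 5.964, 5.575, 89.605, 0, 77.527], TCP at [0.174, 0.574, 0.304] pointing down, gripper open.
Joint ranges: [-171.21, 171.21], [-48.23, 106.86], [-62.78, 66.21], [-105.2, 120.99], [-86.42, 89.51], [-180, 180]. Speed limits (degrees/s): [127.2, 127.2, 147.25, 180, 180, 180].

### API

Orientations are given as [roll, pitch, yaw] about the fixed x, y, z axes, in that order (R = Rz(yaw) Ry(pitch) Rx(roll)).
In Python, from plant import robot gives the robot as it stands. Calls block until the motion is done:
- robot.move_pose(position, orientation): joint-space move of the TCP to a pose.
- robot.line_to(position, vel=0.15, rotation=None, guard=None): straight line of the TCP; rotation=None keeps the orientation; vel is the mean speed in m/s. With guard (N) it stops when the force on the tool has changed by that much, and returns True; else False.
- robot.goto_joints(angles): joint-space move.
- robot.set_gripper(opening): finger opening in m; the grip force is fixed at half the most; returns when the fingers have stopped.
- robot.pause(seconds).
- robot.ik(position, orientation): joint angles nearest the present ones, or None.
- robot.observe(): the state.
- robot.grab_frame(name): name is "scene" or "top"; returns the picture (420x560x3 uint8, blue, green, red); there is no depth.
- robot.get_calibration(name): a dict with "vertical_fov" (degrees; the focal length in pixels is half the picture's height over the tangent of half this angle, whatever the lens; pixels are square), "cx", "cy" (the principal point, pixels), "rvec" (rotation vector, rad) and "tvec" (3), from world to camera coordinates, as OpenCV has them. Camera axes: x right, y down, z forward; pixel columns grow to the right and rows downward; lengths in m; the calibration is good to about 2 mm. A picture is of the moment at which its call begins. get_calibration takes no time and is no camera call.
A pose or a line that the arm cannot do raises robot.IKError and nothing moves.
- robot.job_done(): hands the job in, once; it reports no verdict.
The state is a dict: "time": time; "q": joint angles; "qvel": joint speeds; "joint_torque": joint torques, N m; "tool_pos": TCP position; "tcp_rot": TCP orientation; "ft_force": force on the tool from outside, world axes, zero at the start; "torque": the same for the moment, N m; "gripper_width": finger opening in m.
Only numpy, scipy, OpenCV 4.12 (cv2) and the standard library are available. Lean on these libraries where they do the work, as an engineer would, in place of code of your own. Each camera call takes 0.05 s, during which the arm holds its last target.

## Working session

There is one attempt and no reset: what is moved stays moved. The work goes in short steps, each a Python script; the robot and the scene stay as the last script left them, time stands still between calls to the robot, and variables do not carry over. Pictures are saved under pics/ and viewed, and the job is handed in when it is done.

```bash
ls; mkdir -p pics; python3 - <<'E'
from plant import robot
import cv2
for n in("scene","top"):
    cv2.imwrite(f"pics/{n}0.png",robot.grab_frame(n)); print(n,robot.get_calibration(n))
s=robot.observe(); print(s['time'],s['tool_pos'],s['tcp_rot'],s['ft_force'],s['gripper_width'])
E
```

```text
pics
scene {'vertical_fov': 50.83345352407497, 'cx': 278.51423251773053, 'cy': 203.93520216405577, 'rvec': array([ 2.22509812, -0.50626079,  0.20752744]), 'tvec': array([-0.4620316 ,  0.21575209,  1.32414983])}
top {'vertical_fov': 51.25953992996791, 'cx': 280.8466407111539, 'cy': 215.83522555439987, 'rvec': array([ 2.18079684, -2.21531701,  0.04105127]), 'tvec': array([-0.00803679,  0.51539994,  1.43063292])}
0.1 [0.17362926 0.57409289 0.3031779 ] [-1.79929530e+02 -1.58484208e-02  1.63165947e+02] [-1.50314021  0.63098498  0.59553125] 0.08511368874052241
```

View pics/scene0.png

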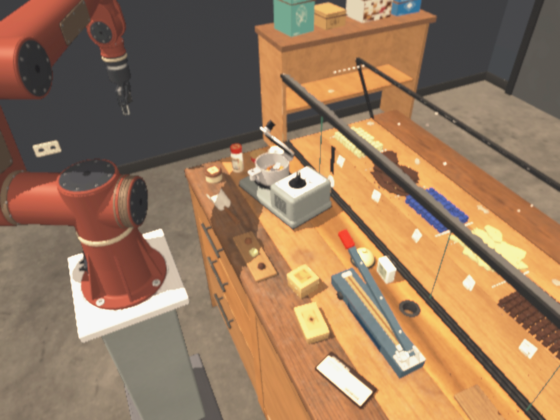

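View pics/top0.png

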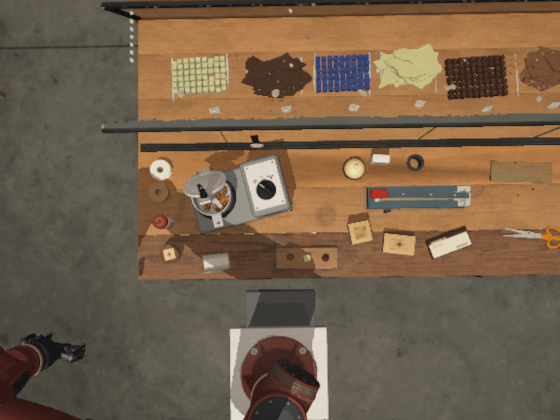

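The top view shows the mill at about (240,195) px, its dial at (266,189) and the lid tilted open. The wing nut is near (202,190). I'll zoom in.

```bash
python3 - <<'E'
import cv2
a=cv2.imread("pics/top0.png")[135:285,140:350]; cv2.imwrite("pics/topz.png",cv2.resize(a,None,fx=3.8,fy=3.8,interpolation=cv2.INTER_CUBIC))
a=cv2.imread("pics/scene0.png")[110:240,210:370]; cv2.imwrite("pics/scenez.png",cv2.resize(a,None,fx=4.5,fy=4.5,interpolation=cv2.INTER_CUBIC))
E
```

```text
(no output)
```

View pics/topz.png

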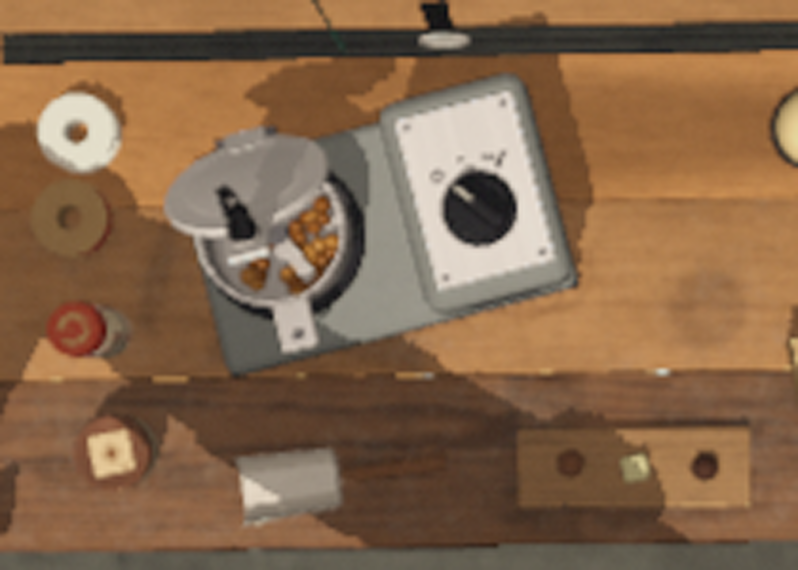

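View pics/scenez.png

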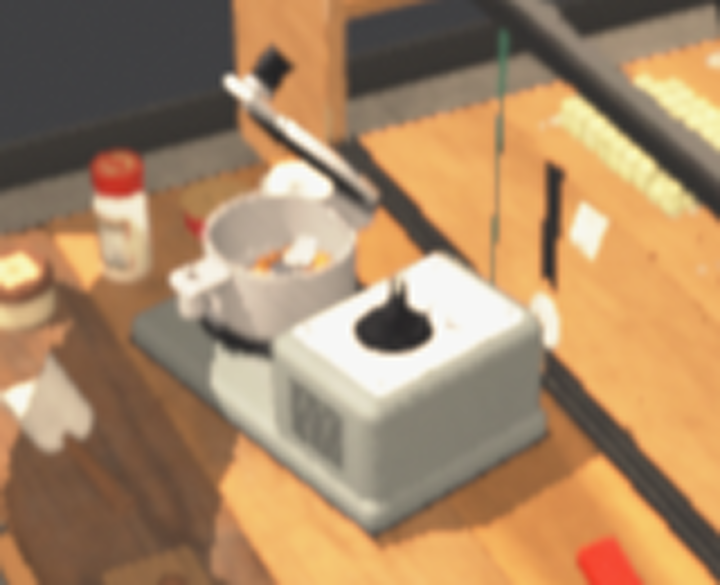

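```bash
cat > h.py <<'E'
import numpy as np, cv2
from plant import robot
def cam(n):
    c=robot.get_calibration(n); f=210/np.tan(np.radians(c['vertical_fov']/2))
    K=np.array([[f,0,c['cx']],[0,f,c['cy']],[0,0,1]]); R=cv2.Rodrigues(np.array(c['rvec']))[0]; t=np.array(c['tvec'])
    return K,R,t
def ray(n,uv):
    K,R,t=cam(n); d=R.T@np.linalg.solve(K,[uv[0],uv[1],1]); return -R.T@t,d/np.linalg.norm(d)
def onz(n,uv,z):
    o,d=ray(n,uv); return o+d*(z-o[2])/d[2]
def proj(n,P):
    K,R,t=cam(n); p=(R@np.atleast_2d(P).T).T+t; q=(K@p.T).T; return q[:,:2]/q[:,2:]
E
python3 - <<'E'
from h import *
top=cv2.imread("pics/top0.png")
print("cam",ray("top",(280,210))[0],ray("scene",(280,210))[0])
# white plate
m=(top.min(2)>150).astype(np.uint8); n,l,st,c=cv2.connectedComponentsWithStats(m)
i=[k for k in range(1,n) if 235<c[k][0]<295 and 150<c[k][1]<225]; k=max(i,key=lambda k:st[k,4]); print(st[k],c[k])
pts=np.argwhere(l==k)[:,::-1].astype(np.float32)
w=np.array([onz("top",p,0.127)[:2] for p in pts],np.float32)
r=cv2.minAreaRect(w); print("plate",r)
# dial black blob
hull=cv2.boxPoints(cv2.minAreaRect(pts))
d=np.zeros(m.shape,np.uint8); cv2.fillPoly(d,[hull.astype(np.int32)],1)
d&=(top.max(2)<70).astype(np.uint8); n,l,st,c=cv2.connectedComponentsWithStats(d); k=1+np.argmax(st[1:,4]); print("dial",st[k],c[k])
for z in(.127,.135,.158): print(z,onz("top",c[k],z))
z=lambda u,v:(140+u/3.8-.37,135+v/3.8-.37)
for p in((235,373),(577,287)): print("base corner",onz("top",z(*p),.039),onz("top",z(*p),.0))
for p in((100,44),(440,38)): print("rail",onz("top",z(*p),.0),onz("top",z(*p),.3))
for p in((230,127),): print("uprail",onz("top",p,.3),onz("top",p,.5))
E
```

```text
cam [ 0.45493178 -0.02207296  1.45084875] [ 0.06732111 -0.99333287  1.01101563]
[ 244  159   42   53 1182] [264.20389171 183.62098139]
plate ((0.6057400107383728, 0.031427621841430664), (0.1431412249803543, 0.09850016236305237), 13.967613220214844)
dial [257 180  19  19 262] [266.02671756 189.53816794]
0.127 [0.59093183 0.02712046 0.127     ]
0.135 [0.59010998 0.02682318 0.135     ]
0.158 [0.58774718 0.02596852 0.158     ]
base corner [0.46334563 0.24063239 0.039     ] [0.46357805 0.24788919 0.        ]
base corner [ 0.53184002 -0.05084569  0.039     ] [ 0.53396448 -0.05164049  0.        ]
rail [0.75473126 0.36445368 0.        ] [0.69274007 0.28452944 0.3       ]
rail [0.75508705 0.06514504 0.        ] [0.69302229 0.04711049 0.3       ]
uprail [0.74131668 0.11400083 0.3       ] [0.69154734 0.09035328 0.5       ]
```

```bash
cat >> h.py <<'E'
yaw=np.radians(13.8); O=np.array([.5842,.1188,0])
def Rm(): return np.array([[np.cos(yaw),-np.sin(yaw),0],[np.sin(yaw),np.cos(yaw),0],[0,0,1]])
def W(p): return (Rm()@(np.atleast_2d(p)/1000).T).T+O   # mill mm -> world m
def lidpt(r,y,h,a): # mm from hinge, lateral, height above hinge plane
    return W([88-r*np.cos(a)-h*np.sin(a)*(-1)*(1), 78+y,114+r*np.sin(a)+h*np.cos(a)])[0]
E
python3 - <<'E'
from h import *
def draw(n,crop,s,a,out):
    im=cv2.imread(f"pics/{n}0.png"); x0,y0,w,h=crop
    im=cv2.resize(im[y0:y0+h,x0:x0+w],None,fx=s,fy=s,interpolation=cv2.INTER_CUBIC)
    def pl(P,col,closed=True):
        q=((proj(n,P)-[x0,y0]+.5)*s-.5).astype(np.int32); cv2.polylines(im,[q],closed,col,1)
    pl(W([[-90,-155,0],[-90,155,0],[90,155,0],[90,-155,0]]),(0,255,0))
    pl(W([[-90,-155,39],[-90,155,39],[90,155,39],[90,-155,39]]),(0,255,255))
    pl(W([[-88,-151,127],[-88,-29,127],[88,-29,127],[88,-151,127]]),(0,0,255))
    t=np.linspace(0,6.28,40)
    pl(W(np.c_[12+60*np.cos(t),78+60*np.sin(t),0*t+113]),(255,0,0))
    pl(W(np.c_[-15+25*np.cos(t),-90+25*np.sin(t),0*t+131]),(255,255,0))
    pl(np.array([lidpt(76+65*np.cos(x),65*np.sin(x),7,a) for x in t]),(255,0,255))
    pl(np.array([lidpt(r,y,7,a) for r,y in((130,16),(181,16),(181,-16),(130,-16))]),(255,0,255))
    pl(np.array([lidpt(163,0,h,a) for h in(7,41)]),(0,255,0),False)
    cv2.imwrite(out,im)
for a in (.9,):
    draw("top",(140,135,210,150),3.8,a,"pics/ov_top.png"); draw("scene",(210,110,160,130),4.5,a,"pics/ov_scene.png")
E
```

```text
(no output)
```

View pics/ov_top.png

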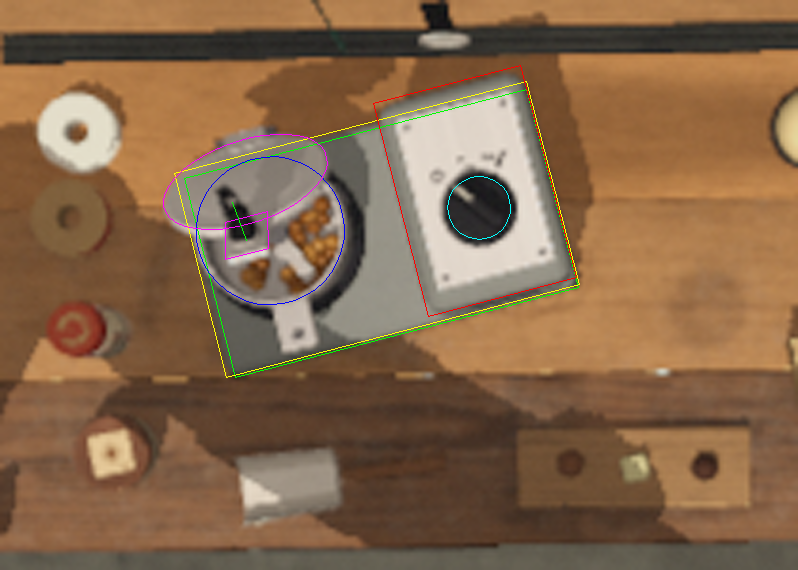

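View pics/ov_scene.png

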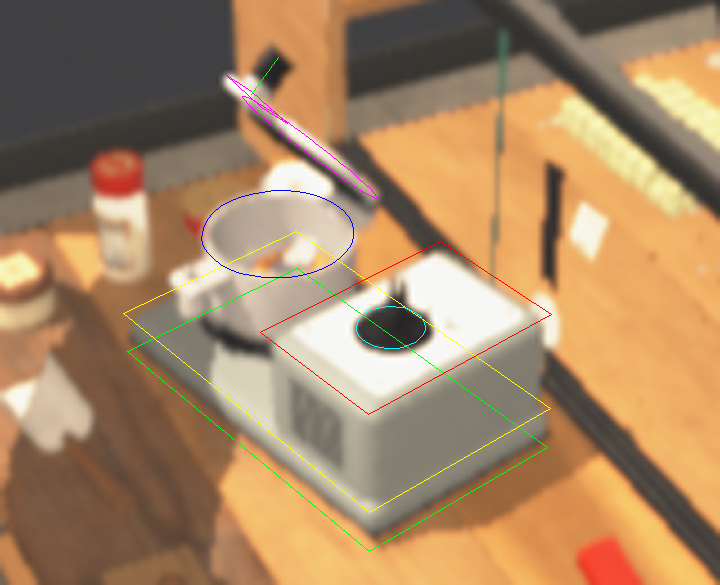

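```bash
python3 - <<'E'
from h import *
def rail(tp,sp):
    # rail along y: intersect x(z) from both views at the given points ; x from top at z, from scene at z
    for z in np.arange(0,.7,.1): print("%.2f top %s scene %s"%(z,np.round([onz("top",p,z)[0] for p in tp],3),np.round([onz("scene",p,z)[:2] for p in sp],3).tolist()))
rail([(110,129),(290,126),(500,123)],[(300,93),(380,163),(480,255)])
print("low"); rail([(150,147),(290,146)],[(340,205),(395,277)])
print(robot.tip_reach)
# lid tip / nut in both views: triangulate
z=lambda u,v:(140+u/3.8-.37,135+v/3.8-.37); s=lambda u,v:(210+u/4.5-.39,110+v/4.5-.39)
for a,b in((z(238,222),s(272,68)),(z(228,190),s(290,60))):
    o1,d1=ray("top",a);o2,d2=ray("scene",b)
    t=np.linalg.lstsq(np.c_[d1,-d2],o2-o1,rcond=None)[0]; p,q=o1+t[0]*d1,o2+t[1]*d2
    print((p+q)/2,np.linalg.norm(p-q))
for a in(.8,.9,1.0): print(a,lidpt(163,0,20,a),lidpt(163,0,45,a))
E
```

```text
0.00 top [0.816 0.816 0.814] scene [[1.018, 0.829], [1.02, 0.144], [1.008, -0.4]]
0.10 top [0.791 0.791 0.79 ] scene [[0.924, 0.648], [0.926, 0.032], [0.915, -0.459]]
0.20 top [0.766 0.766 0.765] scene [[0.83, 0.468], [0.831, -0.081], [0.822, -0.518]]
0.30 top [0.741 0.741 0.74 ] scene [[0.736, 0.288], [0.737, -0.193], [0.729, -0.576]]
0.40 top [0.716 0.716 0.715] scene [[0.642, 0.108], [0.643, -0.306], [0.636, -0.635]]
0.50 top [0.692 0.692 0.69 ] scene [[0.548, -0.072], [0.549, -0.418], [0.543, -0.694]]
0.60 top [0.667 0.667 0.666] scene [[0.454, -0.253], [0.455, -0.531], [0.45, -0.752]]
low
0.00 top [0.753 0.749] scene [[0.747, -0.005], [0.721, -0.358]]
0.10 top [0.732 0.728] scene [[0.679, -0.103], [0.657, -0.42]]
0.20 top [0.712 0.708] scene [[0.612, -0.201], [0.592, -0.483]]
0.30 top [0.691 0.688] scene [[0.545, -0.298], [0.527, -0.546]]
0.40 top [0.671 0.668] scene [[0.478, -0.396], [0.463, -0.609]]
0.50 top [0.65  0.647] scene [[0.411, -0.494], [0.398, -0.672]]
0.60 top [0.63  0.627] scene [[0.343, -0.592], [0.333, -0.735]]
0.0726
[0.57294218 0.19467264 0.26351009] 0.00613300550772615
[0.59413015 0.2031904  0.26045405] 0.001149317957458991
0.8 [0.55470208 0.19187307 0.24486318] [0.57211831 0.1961509  0.26228084]
0.9 [0.56787084 0.19510762 0.25411449] [0.58688873 0.19977887 0.26965473]
1.0 [0.58187074 0.19854633 0.26196582] [0.60230027 0.2035643  0.27547337]
```

```bash
cat >> h.py <<'E'
from scipy.spatial.transform import Rotation as Ro
def pose(tip, yawdeg, tilt=0., reach=.0726):
    """tip: world pos; tilt rad toward mill +x about mill y; returns TCP,rpy"""
    R=Ro.from_euler('z',yawdeg,degrees=True)*Ro.from_euler('x',180,degrees=True)
    ey=Rm()[:,1]
    R=Ro.from_rotvec(-ey*tilt)*R
    zd=R.as_matrix()[:,2]
    return np.asarray(tip)-reach*zd, R.as_euler('xyz',degrees=True)
E
python3 - <<'E'
from h import *
y=13.8+90   # tool x along mill y -> jaws along mill x
for a in(1.1,.5,0):
    P,r=pose(lidpt(100,-38,7,a),y,.6*a); print(P,r,robot.ik(P,r))
P,r=pose(lidpt(100,-38,7,1.1),y,.66); print(robot.ik(P+[-.05,0,.1],r))
E
```

```text
[0.57889917 0.15868694 0.26364934] [ 1.42184786e+02 -1.27222187e-14  1.03800000e+02] [ -0.60466711 -35.39868906 -41.60648321  46.85978602   8.77324383
  78.53016298]
[0.55731707 0.15338587 0.23744306] [162.81126615   0.         103.8       ] [  0.87590195 -16.99192289 -24.62715876  65.58671035   3.78978871
  77.63498706]
[0.56300505 0.15478297 0.1936    ] [180.    0.  103.8] [ 2.54808055  3.63825111 -8.33802425 78.02372464  0.         78.74808055]
[ -0.68216559 -43.74824058 -36.24597375  60.5794338    8.81980537
  78.46747372]
```

```bash
python3 - <<'E'
from h import *
y=103.8
robot.set_gripper(0.0)
P,r=pose(lidpt(100,-38,7,1.15),y,.66)
robot.move_pose(P+[-.05,-.01,.12],r)
robot.line_to(P,vel=.2,rotation=r) if True else 0
f0=np.array(robot.observe()['ft_force'])
hit=None
for a in list(np.arange(1.05,.2,-.1))+[.15,.05,0,-.05]:
    P,r=pose(lidpt(100,-38,7,a),y,.6*max(a,0))
    h=robot.line_to(P,vel=.12,rotation=r,guard=(12 if a<.2 else 25))
    s=robot.observe(); print(round(a,2),h,np.round(np.array(s['ft_force'])-f0,1),round(s['time'],1))
    if h: break
s=robot.observe(); print(s['tool_pos'])
cv2.imwrite("pics/scene1.png",robot.grab_frame("scene"))
E
```

```text
1.05 False [-0.3 -0.4 -0.9] 4.0
0.95 False [-0.7 -0.7 -0.3] 4.2
0.85 False [-0.9 -0.8 -0.8] 4.5
0.75 False [ 0.6  0.1 -0.4] 4.8
0.65 False [-0.3 -1.1 -1.5] 5.0
0.55 False [-0.1 -1.2 -0.6] 5.2
0.45 False [ 0.2 -0.4 -0.5] 5.5
0.35 False [-1.3 -0.8 -1.3] 5.8
0.25 False [-0.6  0.  -0.4] 6.0
0.15 False [-0.1 -0.4 -0.7] 6.2
0.05 False [-0.1 -0.7 -0.2] 6.5
0 False [-0.  -0.6 -0.7] 6.8
-0.05 False [-13.   -1.5  28.6] 7.0
[0.56316569 0.15487533 0.1933039 ]
```

```bash
python3 - <<'E'
from h import *
s=robot.observe(); p=np.array(s['tool_pos'])
robot.line_to(p+[0,0,.1],vel=.25)
robot.line_to(p+[-.12,-.2,.14],vel=.3)
for n in("scene","top"): cv2.imwrite(f"pics/{n}2.png",robot.grab_frame(n))
a=cv2.imread("pics/top2.png")[135:285,140:350]; cv2.imwrite("pics/topz2.png",cv2.resize(a,None,fx=3.8,fy=3.8,interpolation=cv2.INTER_CUBIC))
a=cv2.imread("pics/scene2.png")[110:240,210:370]; cv2.imwrite("pics/scenez2.png",cv2.resize(a,None,fx=4.5,fy=4.5,interpolation=cv2.INTER_CUBIC))
E
```

```text
(no output)
```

View pics/topz2.png

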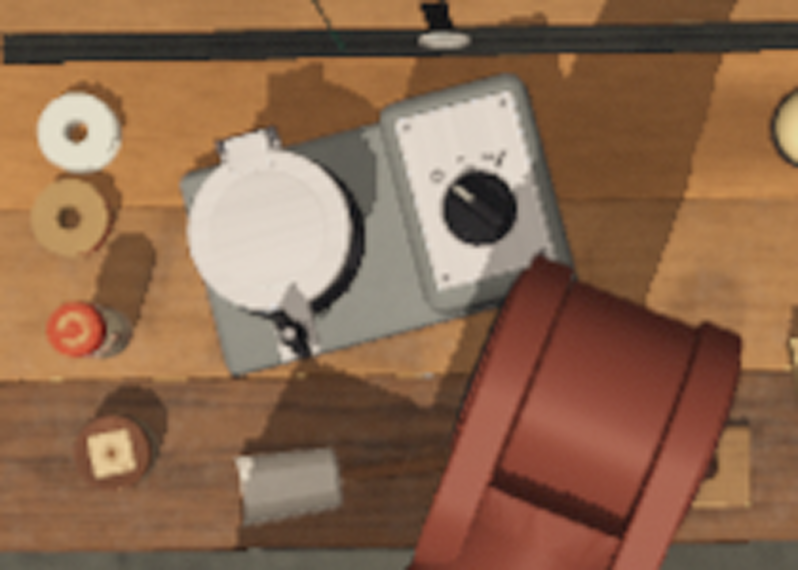

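View pics/scenez2.png

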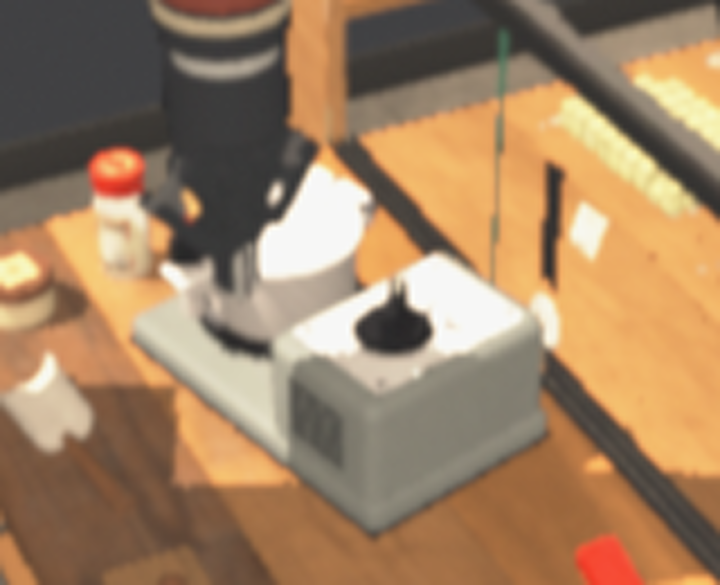

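The lid is shut in the top view, and the nut bar runs from about (276,318) to (310,355) in the zoom. I'll measure its angle next.

```bash
python3 - <<'E'
from h import *
im=cv2.imread("pics/top2.png")
c=proj("top",W([-75,78,158]))[0]; print("pred",c, W([-75,78,158])[0])
for thr in(45,60,80):
    m=(im.max(2)<thr).astype(np.uint8); yy,xx=np.mgrid[:m.shape[0],:m.shape[1]]
    m[(xx-c[0])**2+(yy-c[1])**2>9**2]=0
    n,l,st,ce=cv2.connectedComponentsWithStats(m); k=min(range(1,n),key=lambda k:np.hypot(*(ce[k]-c))+(st[k,4]<10)*99)
    pts=np.argwhere(l==k)[:,::-1]; w=np.array([onz("top",p,.158)[:2] for p in pts])
    ev,V=np.linalg.eigh(np.cov(w.T)); d=V[:,1]; ang=np.degrees(np.arctan2(d[1],d[0]))%180
    print(thr,len(pts),ce[k],w.mean(0),"wing yaw",ang,"len",np.sqrt(ev*12))
    rc=cv2.minAreaRect(w.astype(np.float32)*1000); print(rc)
a=im[205:240,195:240]; cv2.imwrite("pics/nut2.png",cv2.resize(a,None,fx=14,fy=14,interpolation=cv2.INTER_NEAREST))
E
```

```text
pred [215.52699353 222.37161587] [0.49275932 0.17665846 0.158     ]
45 29 [217.65517241 222.72413793] [0.49162081 0.17037431] wing yaw 27.94174869073882 len [0.01143111 0.03669529]
((493.5329895019531, 171.03778076171875), (38.25021743774414, 11.685674667358398), 23.375503540039062)
60 43 [216.81395349 222.13953488] [0.49338918 0.17284704] wing yaw 35.89237010687356 len [0.01392007 0.0423055 ]
((493.8228759765625, 173.7764892578125), (39.86290740966797, 14.593664169311523), 44.279232025146484)
80 54 [216.7037037  222.48148148] [0.4923835  0.17318308] wing yaw 36.969270548007444 len [0.01497438 0.04483685]
((493.095703125, 174.5235137939453), (44.059173583984375, 16.678672790527344), 44.27907943725586)
```

View pics/nut2.png

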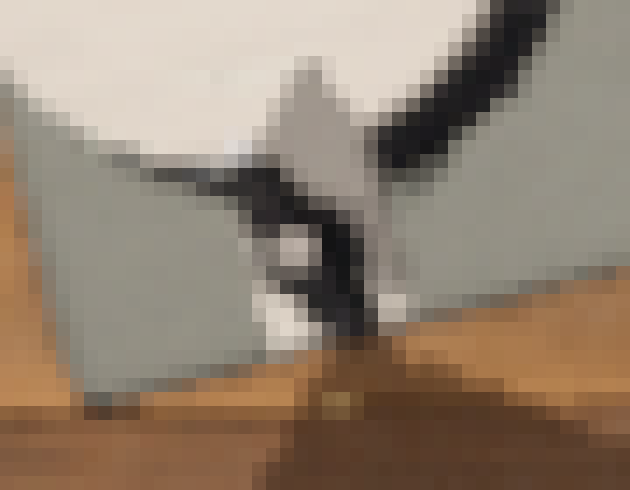

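The bar's angle is unclear here because of the arm's shadow. I'll clear the arm and look again.

```bash
python3 - <<'E'
from h import *
robot.goto_joints([60.693, 5.964, 5.575, 89.605, 0, 77.527])
for n in("scene","top"): cv2.imwrite(f"pics/{n}3.png",robot.grab_frame(n))
print(robot.observe()['time'])
im=cv2.imread("pics/top3.png")
m=(im.min(2)>165).astype(np.uint8); n,l,st,c=cv2.connectedComponentsWithStats(m); p=proj("top",W([12,78,121]))[0]; k=l[int(p[1]),int(p[0])]
print(p,st[k],c[k]); cn=cv2.findContours((l==k).astype(np.uint8),cv2.RETR_EXTERNAL,cv2.CHAIN_APPROX_NONE)[0][0][:,0]
w=np.array([onz("top",q,.1205)[:2] for q in cn.astype(float)])
# robust circle fit, r=65
from scipy.optimize import least_squares
f=least_squares(lambda v:np.hypot(w[:,0]-v[0],w[:,1]-v[1])-v[2],[*W([12,78,121])[0][:2],.065],loss='soft_l1',f_scale=.002); print("lid centre",f.x,"pred",W([12,78,121])[0])
a=im[205:240,195:240]; a=cv2.resize(a,None,fx=12,fy=12,interpolation=cv2.INTER_NEAREST)
b=cv2.imread("pics/scene3.png"); q=proj("scene",W([-75,78,145]))[0].astype(int); print(q)
b=cv2.resize(b[q[1]-17:q[1]+18,q[0]-10:q[0]+15],None,fx=12,fy=12,interpolation=cv2.INTER_NEAREST)
cv2.imwrite("pics/nut3.png",np.hstack([a[:420],b[:420,:250]]))
E
```

```text
11.1583
[210.33395434 195.10603747] [ 190  170   42   47 1403] [209.78189594 193.93941554]
lid centre [0.57911039 0.19862436 0.06280215] pred [0.577248   0.19741088 0.121     ]
[251 163]
```

View pics/nut3.png

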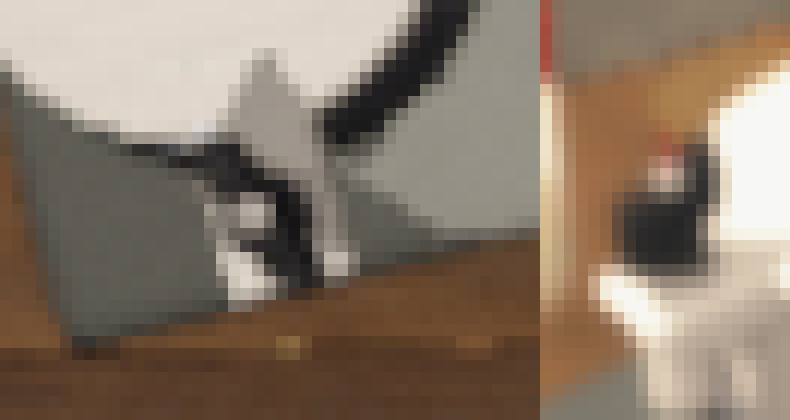

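```bash
python3 - <<'E'
from h import *
C=np.array([.494,.1772])
top=cv2.imread("pics/top3.png"); sc=cv2.imread("pics/scene3.png")
tiles=[]
for ang in(30,40,50,60):
    e=np.array([np.cos(np.radians(ang)),np.sin(np.radians(ang))]); n=np.array([-e[1],e[0]])
    row=[]
    for nm,im,(x0,y0,w,h) in(("top",top,(200,205,32,32)),("scene",sc,(236,146,32,32))):
        a=cv2.resize(im[y0:y0+h,x0:x0+w],None,fx=9,fy=9,interpolation=cv2.INTER_CUBIC)
        for z,col in((.158,(0,255,255)),(.133,(0,255,0))):
            P=[[*(C+e*s*.023+n*t*.006),z] for s,t in((1,1),(1,-1),(-1,-1),(-1,1))]
            cv2.polylines(a,[((proj(nm,P)-[x0,y0]+.5)*9).astype(np.int32)],True,col,1)
        row.append(a)
    tiles.append(np.vstack(row))
o=np.hstack(tiles); o=cv2.resize(o,(800,400)) ; cv2.imwrite("pics/nutang.png",o)
E
```

```text
(no output)
```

View pics/nutang.png

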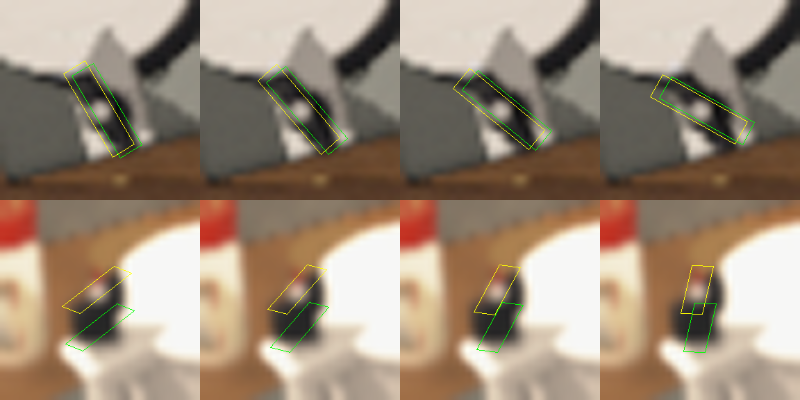

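```bash
sed -i 's/^yaw=.*/yaw=np.radians(13.4); O=np.array([.5845,.1190,0])/' h.py; python3 - <<'E'
from h import *
print(onz("top",(215.8,221.8),.15),W([-75,78,0]),W([-15,-90,0]))
C=np.array([.4935,.1772,.137])
for y in(213,103,97):
    P,r=pose(C,y); print(P,robot.ik(P,r))
P,r=pose(C,213)
robot.set_gripper(.045)
robot.move_pose(P+[0,0,.12],r)
robot.line_to(P+[0,0,.035],vel=.2)
print(robot.observe()['ft_force'])
g=robot.line_to(P,vel=.06,guard=8)
s=robot.observe(); print(g,s['ft_force'],s['tool_pos'],s['time'])
for n in("scene","top"): cv2.imwrite(f"pics/{n}4.png",robot.grab_frame(n))
a=cv2.imread("pics/top4.png")[205:240,195:240]; b=cv2.imread("pics/scene4.png")[140:185,220:280]
cv2.imwrite("pics/g4.png",np.hstack([cv2.resize(a,(450,350)),cv2.resize(b,(350,350))[:, :350]]))
E
```

```text
[0.4946815  0.17705959 0.15      ] [[0.49346547 0.17749543 0.        ]] [[0.59076567 0.02797395 0.        ]]
[0.4935 0.1772 0.2096] [  5.44185561  -7.13070531 -17.23589185  79.89481346   0.
 -27.55814439]
[0.4935 0.1772 0.2096] [  5.44185561  -7.13070531 -17.23589185  79.89481346   0.
  82.44185561]
[0.4935 0.1772 0.2096] [  5.44185561  -7.13070531 -17.23589185  79.89481346   0.
  88.44185561]
[ 0.16851721 -0.01939624  0.1170812 ]
False [-0.18334623  0.37080833  0.39276635] [0.49352719 0.17720494 0.20971497] 14.8167
```

View pics/g4.png

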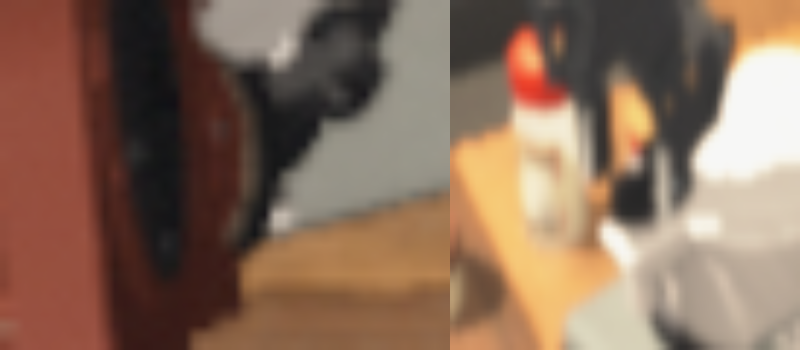

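The scene view shows the fingers straddling the nut. I'll close on it and check the width and force.

```bash
python3 - <<'E'
from h import *
robot.set_gripper(0.0)
s=robot.observe(); print(s['gripper_width'],s['ft_force'],s['torque'],s['tool_pos'],s['time'])
E
```

```text
0.010624568320387958 [-1.1832158  -1.38514998  3.30816726] [-0.12362991  0.10944529 -0.04430913] [0.49366352 0.17717417 0.21001567] 15.3167
```

```bash
python3 - <<'E'
from h import *
C=np.array([.4935,.1772,.137]); y0=213.
ys=list(np.arange(198,112,-15))+[109,106,104,102,100,98]
for y in ys:
    P,r=pose(C-[0,0,.0016*np.radians(y0-y)],y)
    robot.line_to(P,vel=.05,rotation=r)
    s=robot.observe(); print(y,np.round(s['ft_force'],1),np.round(s['torque'],2),round(s['gripper_width'],4),round(s['tcp_rot'][2],1),np.round(s['qvel'],0)[5],round(s['time'],2))
    if abs(s['torque'][2])>.9 : break
E
```

```text
198 [ 0.3 -0.6  4.6] [-0.28  0.11 -0.  ] 0.0108 -161.8 -1.0 15.72
183 [-0.3 -1.7  4.9] [-0.38  0.1  -0.  ] 0.0104 -176.9 -1.0 16.13
168 [-0.7 -2.1  4.7] [-0.52  0.07 -0.06] 0.0107 168.1 -1.0 16.54
153 [-0.5 -4.   5. ] [-0.61  0.1  -0.05] 0.0104 153.1 -1.0 16.95
138 [-0.9 -3.6  5.6] [-0.69  0.15 -0.04] 0.0103 138.1 -1.0 17.36
123 [-1.5 -3.9  5.5] [-0.76  0.24 -0.04] 0.0106 123.1 -1.0 17.77
109 [-0.9 -3.8  5.4] [-0.83  0.33 -0.06] 0.0106 109.1 -1.0 18.16
106 [-2.2 -3.2  6.7] [-0.82  0.4   0.  ] 0.0104 106.1 -1.0 18.41
104 [-1.5 -4.9  5.9] [-0.83  0.44  0.  ] 0.0105 104.1 -0.0 18.66
102 [-1.  -4.8  5.4] [-0.9   0.39  0.49] 0.0108 102.2 -0.0 18.91
100 [-2.  -3.1  6.4] [-0.89  0.39  0.92] 0.0103 100.2 -0.0 19.16
```

The torque jumps at about 103°, which matches the stop with the wings along the mill's y axis. I'll release, rise and check.

```bash
python3 - <<'E'
from h import *
robot.pause(.3)
robot.set_gripper(.045)
p=np.array(robot.observe()['tool_pos'])
robot.line_to(p+[0,0,.09],vel=.2)
D=W([-15,-90,139])[0]; D[:2]=(.5907,.0275)
off=13.4+np.degrees(.66)+180
P,r=pose(D,off); print(off,robot.ik(P,r),robot.ik(*pose(D,off-80)))
robot.move_pose(P+[0,0,.10],r)
for n in("scene","top"): cv2.imwrite(f"pics/{n}5.png",robot.grab_frame(n))
s=robot.observe(); print(s['time'],s['tool_pos'],s['ft_force'])
a=cv2.imread("pics/top5.png")[150:250,170:310]; b=cv2.imread("pics/scene5.png")[130:220,230:350]
cv2.imwrite("pics/g5.png",np.vstack([cv2.resize(a,(420,300),interpolation=cv2.INTER_CUBIC),cv2.resize(b,(420,300),interpolation=cv2.INTER_CUBIC)]))
E
```

```text
231.21521447863432 [ -9.99441977   4.59276982  -5.46291369  79.94431648   0.
 -61.20963425] [-9.99441977  4.59276982 -5.46291369 79.94431648  0.         18.79036575]
22.7667 [0.59063195 0.02769548 0.31155106] [-0.20867476  0.75850471 -0.4363144 ]
```

View pics/g5.png

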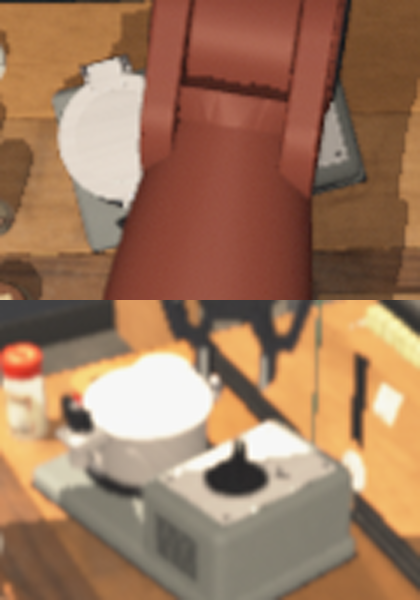

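The lid is still shut and the nut bar has turned. Now I'll descend on the dial.

```bash
python3 - <<'E'
from h import *
D=np.array([.5907,.0275,.139]); off=231.2
P,r=pose(D,off)
robot.line_to(P+[0,0,.03],vel=.2,rotation=r)
g=robot.line_to(P,vel=.06,guard=8)
s=robot.observe(); print(g,s['ft_force'],s['time'],s['tool_pos'])
cv2.imwrite("pics/g6.png",cv2.resize(robot.grab_frame("scene")[130:220,230:350],(720,540),interpolation=cv2.INTER_CUBIC))
if not g:
    robot.set_gripper(0); s=robot.observe(); print(s['gripper_width'],s['ft_force'],s['torque'],s['time'])
E
```

```text
False [ 1.00443339  0.24250977 -0.2875672 ] 23.9167 [0.59064909 0.02750382 0.21157121]
0.011561824922396477 [ 1.23313383 -1.91370753  3.65310502] [-0.25049513 -0.13439718 -0.02656521] 24.3583
```

View pics/g6.png

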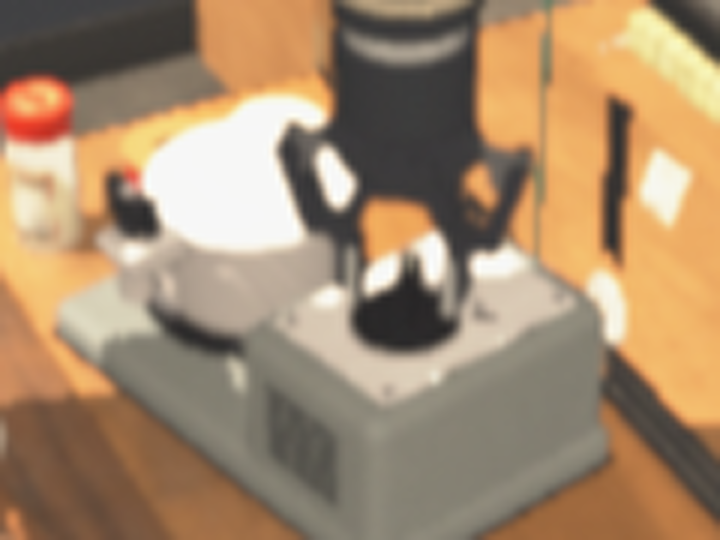

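The fingers straddled the dial bar and are now gripping it. I'll turn it clockwise to the stop.

```bash
python3 - <<'E'
from h import *
D=np.array([.5907,.0275,.139])
for y in list(np.arange(221,161,-10))+[160,158,156,154.5,153,151.5,150]:
    P,r=pose(D,y); robot.line_to(P,vel=.05,rotation=r)
    s=robot.observe(); print(y,np.round(s['ft_force'],1),np.round(s['torque'],2),round(s['gripper_width'],4),round(s['tcp_rot'][2],1),round(s['time'],2))
    if abs(s['torque'][2])>.6 : break
E
```

```text
221 [-0.4 -0.7  5.1] [-0.1   0.08  0.03] 0.0113 -138.8 24.68
211 [ 0.5 -0.1  5.1] [ 0.09  0.19 -0.08] 0.0115 -148.8 25.01
201 [-2.1  0.6  6. ] [ 0.18  0.28 -0.03] 0.0115 -158.8 25.33
191 [-2.   2.4  7. ] [0.41 0.35 0.16] 0.0118 -168.8 25.66
181 [-1.6  3.1  6.8] [ 0.64  0.36 -0.02] 0.0116 -178.8 25.98
171 [-0.9  4.1  5.9] [ 0.86  0.31 -0.05] 0.0118 171.2 26.31
160 [-0.6  4.9  6.4] [1.08 0.22 0.14] 0.0115 160.3 26.65
158 [0.3 5.4 5.7] [1.12 0.15 0.09] 0.0113 158.3 26.9
156 [-0.9  5.2  6.8] [1.09 0.17 0.08] 0.0117 156.3 27.15
154.5 [-1.   5.5  6.1] [1.04 0.1  0.51] 0.0117 154.8 27.4
153 [-0.5  3.6  5.9] [0.98 0.15 0.94] 0.0116 153.4 27.65
```

The torque rises from about 155.5°, where the pulse stop was predicted. I'll check that it holds, that the lid is shut and that the nut is locked.

```bash
python3 - <<'E'
from h import *
robot.pause(.5); s=robot.observe(); print(np.round(s['ft_force'],1),np.round(s['torque'],2),s['gripper_width'],s['tcp_rot'],s['time'])
cv2.imwrite("pics/top7.png",cv2.resize(robot.grab_frame("top")[140:280,140:340],(800,560),interpolation=cv2.INTER_CUBIC))
cv2.imwrite("pics/scene7.png",cv2.resize(robot.grab_frame("scene")[130:220,190:350],(800,450),interpolation=cv2.INTER_CUBIC))
E
```

```text
[-0.3  4.9  6.6] [1.02 0.1  0.98] 0.011319665411211828 [ 1.79882746e+02 -1.01449936e-02  1.53368151e+02] 28.15
```

View pics/top7.png

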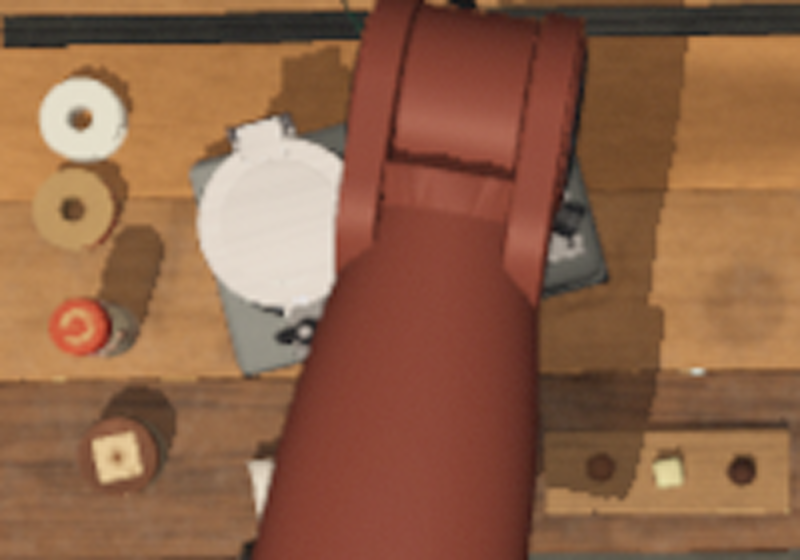

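View pics/scene7.png

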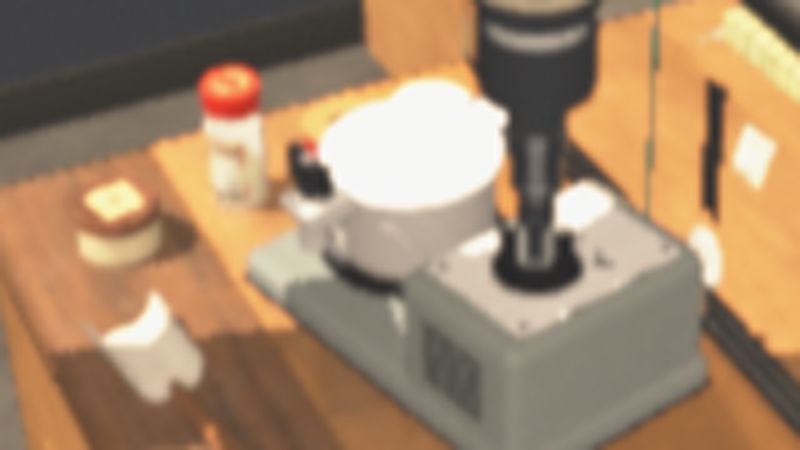

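In the top view the lid is shut and the nut wings at about (295,333) now lie along the mill's y axis. The jar and tin haven't moved, and the gripper is holding the dial at its stop with steady torque.

```bash
python3 - <<'E'
from plant import robot
robot.job_done(); s=robot.observe(); print(s['time'],s['torque'],s['gripper_width'])
E
```

```text
the job is handed in; nothing more can be done
the job is handed in; nothing more can be done
```

The praline is started: the lid is shut, the wing nut is tight, and the gripper is holding the dial on pulse. I handed the job in at about 28 s.

- **Lid:** I pushed it shut with closed fingers. The force on the tool rose to about 29 N as it seated, and the later pictures show it shut.
- **Wing nut:** I gripped the wings and turned them about 110° clockwise. The torque jumped to 0.9 N m at about 103°, where the stop was expected. The last top view shows the wings along the mill's y axis, though the arm hides the right-hand one.
- **Dial:** I gripped the bar at off and turned it clockwise past both clicks to the stop. The torque there was steady at about 1 N m over a 0.5 s hold, the yaw was within about 2° of the predicted pulse position, and the fingers still hold it.

**Checks that disagreed:**
- The measured finger opening was about 1.4 mm less than the stated bar thickness on both grips, which I took as an offset in the gripper reading.
- The first mill yaw from the plate (about 14°) and from the base edge (13.2°) differed, so I used 13.4°.

**Not seen directly:** the arm hides the dial's white line at the end, so the pulse position rests on angle and torque. In the last views the jar, tin and tasting board look unmoved. The scoop is mostly visible, and the gift boxes were out of the crop, so I did not check them.

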